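# Check the pharmacy counter scale at 300 g

## Task

Check the counter scale at 300 grams: put the 200 g and then the 100 g steel check weight (the second and the third largest of the four) upright on its round pan, one after the other, so that the pan carries these two and nothing else. Set each down gently and let go of it before fetching the next, and do not push the pan down hard.

Things in the scene. Friction and masses are not known exactly. Their poses are not given: they have to be found in the camera images.
- weight_200: 200 g weight, second largest of four alike steel weights (42, 31, 24, 19 mm across; 500, 200, 100, 50 g) that stand on the counter in any order, centres 95 mm or more apart. Upright cylinder, 31 mm across and 31 mm tall, with a neck (14 mm across, 4 mm tall) and a knob (20 mm across, 8 mm tall) on top: 43 mm in all. Grip it round the cylinder. Origin: centre of its underside, z up along its axis.
- weight_100: The 100 g check weight, third largest of the four. Upright steel cylinder 24 mm in diameter and 25 mm tall, on top a neck 11 mm in diameter and 4 mm tall and a knob 16 mm in diameter and 6 mm tall: 35 mm in all. Origin at the centre of its underside, z up along its axis.
- pan_centre (a point): Centre of the upper face of the scale's pan, a flat steel dish 154 mm across inside, rim 3 mm high, 85 mm above the counter when empty; it sinks under load. z up; x points to the scale's dial, whose centre is 150 mm away and lower. The grey housing below (300 x 180 mm, 55 mm high, fixed) reaches 215 mm from the pan's centre on the dial's side, 85 mm on the other and 90 mm sideways.
- pan (a joint): How far the pan has sunk on its spring, in m: 0 when empty, 0.003 for every 100 g, so 0.009 at 300 g; it stops at 0.018. A black needle on the scale's white dial turns with it, clockwise from above, half a turn for 500 g, with a tick every 50 g and a long one every 100 g.
Things that resemble listed ones, but are neither listed nor needed, are in the scene too. Leave any blue or purple look-alike of the weight_200 alone.

How it is judged:
By the outcome, as a careful person would: the job done as asked, in the order asked, and still so for the second after the job is handed in, with the robot touching nothing.
It also fails if it takes over 64 s, if anything falls off the work surface, if the arm or the gripper's body presses on something with over 40 N, if the wrist force passes 120 N, or if a joint passes its speed limit or range.

## Robot

A 6-joint arm with a two-finger parallel gripper is mounted at the origin on the work surface. World frame = base frame: x ahead of the robot, y to its left, z up, the work surface at z = 0. Lengths are in mm, angles in rad, forces in N, time in s.
With the tool pointing down it reaches from about 325 to 850 mm from the base axis. Payload 4.4 kg.
Tool frame: the origin (TCP) lies on the centre line of the jaws, within the pads' length; the fingertips stand env.nose_length ahead of it and the grasp point (between the pads) lies 5 mm behind it (env.nose_length is the distance from the TCP to the fingertips, in mm); z points along the fingers, y is the line along which they close (so a half turn about z gives the same grasp; the last joint's range is limited). The gripper opens to 94 mm and grips with 3 to 60 N. Pads are 16 mm wide; open, the fingers measure 119 mm over their backs; the gripper's body (75 mm by 177 mm) begins 78 mm behind the grasp point.
Start: joints at [0.982, 0.207, 1.542, -0, 1.393, -0.15], TCP at [244.3, 520.523, 219.447] pointing down, gripper open.
Joint ranges: [-2.73, 2.73], [-0.86, 2.22], [0.23, 2.46], [-1.11, 4.25], [0.08, 2.63], [-2.82, 2.82]. Speed limits (rad/s): [2.79, 2.79, 3.14, 3.14, 3.14, 3.14].

## Interface

Orientations are given as a unit quaternion [x, y, z, w].
In Python, from bench import telemetry, vision, workorder, env gives the robot as it stands.
- The arm moves only by the shell command python3 -m inch 'ROWS' [OPENING]. ROWS is JSON, a list of rows, each an object with "slide": the shift along the tool's x, y, z in mm, a list of three; "delta_rot": the turn, a rotation vector about the tool's x, y, z in degrees, a list of three. A call has 1 to 8 rows; each row is the pose to reach, as a shift and turn from the pose commanded when the call began, along the tool's axes at that moment; what a row does not reach only later rows make up. A row lasts 1/8 s, in which the tool goes at most 62.5 mm and 10.7 degrees, less where a joint would pass 70% of its speed; a pose out of reach is approached as far as the arm can. A call with a gripper value outside its range is refused whole. OPENING is the finger opening in mm, from 0 to 94, set as the call begins (- or left out, the last holds). The fingers move at their own pace and stop on an object; the grip force is fixed at half the most. Time passes only in rows, so rows that repeat a pose let the fingers close. It gives the time, the measured TCP pose, the force, the opening and the grip force at its end, in the units of the state.
- telemetry.observe(): the state, without advancing time (a new reading comes with each control period).
- vision.read_camera(name): name is "scene" or "top" or "wrist"; returns a dict with "color" (480x640x3 uint8, red, green, blue), "camera_matrix" (3x3 intrinsics, pixels), "R" (3x3) and "t" (3): a world point X has camera coordinates R X + t; the wrist camera has in their place "hand_eye" (4x4, takes a point from camera to tool coordinates, whose origin is the TCP and whose axes are the flange's). Camera axes: x right, y down, z forward; pixel columns grow to the right and rows downward; lengths in mm; the calibration is good to about 2 mm. A picture is of the moment at which its call begins: read the wrist's pose just before it. There is no depth.
- workorder.sign_off(): hands the job in; it is judged then, once.
The state is a dict: "time": time; "q": joint angles; "joint_velocities": joint speeds; "effort": joint torques, N m; "eef_pos": TCP position; "ee_rot": TCP orientation; "wrist_force": force on the tool from outside, world axes, zero at the start; "ft_torque": the same for the moment, N m; "gripper_width": finger opening in mm; "finger_force": force on a finger pad.
Only numpy, scipy, OpenCV 4.12 (cv2) and the standard library are available. Lean on these libraries where they do the work, as an engineer would, in place of code of your own. Each camera call takes 0.05 s, during which the arm holds its last target. There are 200 camera calls.

## Working session

There is one attempt and no reset: what is moved stays moved. The work goes in short steps, Python scripts to look and compute and a shell command to move; the robot and the scene stay as the last step left them, time stands still between calls to the robot, and variables do not carry over. Pictures are saved under pics/ and viewed, at most 10 in all, crops included, and the job is handed in when it is done.

```bash
mkdir -p pics
cat > h.py <<'E'
from bench import telemetry, vision, workorder, env
import numpy as np, cv2
from scipy.spatial.transform import Rotation as Ro
def cam(n):
    s=telemetry.observe(); c=vision.read_camera(n)
    K=np.array(c["camera_matrix"])
    if n=="wrist":
        H=np.array(c["hand_eye"]); T=np.eye(4); T[:3,:3]=Ro.from_quat(s["ee_rot"]).as_matrix(); T[:3,3]=s["eef_pos"]
        W=T@H; R=W[:3,:3].T; t=-R@W[:3,3]
    else: R=np.array(c["R"]); t=np.array(c["t"])
    return c["color"],K,R,t
def ray(K,R,t,uv,z):
    o=-R.T@t; d=R.T@np.linalg.solve(K,[uv[0],uv[1],1]); return o+d*(z-o[2])/d[2]
def proj(K,R,t,X):
    p=K@(R@np.array(X)+t); return p[:2]/p[2]
def save(n,im): cv2.imwrite("pics/"+n,im[...,::-1])
E
python3 - <<'E'
from h import *
a=cam("top");b=cam("scene")
save("top.png",a[0]);save("scene.png",b[0])
np.savez("c.npz",*a,*b)
print(env.nose_length,telemetry.observe())
for c in(a,b):print(c[1],c[2],c[3])
E
```

```text
14.0 {'time': 0.1, 'q': array([ 9.81516086e-01,  2.07347595e-01,  1.54281537e+00, -8.38604092e-06,
        1.39351982e+00, -1.50494437e-01]), 'joint_velocities': array([-0.00043294, -0.00076305, -0.00390242, -0.00066866,  0.00051563,
       -0.00017255]), 'effort': array([-2.29943516e-04, -3.71865964e+01, -2.82292306e+01,  6.99206069e-02,
        3.11276398e-02, -3.88927606e-05]), 'eef_pos': array([243.89177144, 519.92414818, 218.39760908]), 'ee_rot': array([ 2.17636272e-01,  9.76029385e-01, -9.75879255e-04, -3.73955275e-04]), 'wrist_force': array([0.60331942, 0.00201589, 0.11535359]), 'ft_torque': array([-0.0155034 , -0.04454726, -0.06840399]), 'finger_force': 0.0, 'gripper_width': 93.72440607258014}
[[531.41168176   0.         308.4874788 ]
 [  0.         531.41168176 241.28405943]
 [  0.           0.           1.        ]] [[-0.00816517 -0.9996938  -0.02335879]
 [-0.98127548  0.01250575 -0.19220311]
 [ 0.19243638  0.02135204 -0.98107713]] [ 21.32741134 521.54523874 862.285192  ]
[[469.97097823   0.         328.20371301]
 [  0.         469.97097823 238.68298365]
 [  0.           0.           1.        ]] [[ 0.77406473  0.63308395 -0.00533881]
 [ 0.4049897  -0.5016229  -0.764433  ]
 [-0.48662834  0.58955845 -0.64468108]] [-416.19410189 -130.70829065 1106.45843698]
```

View pics/top.png

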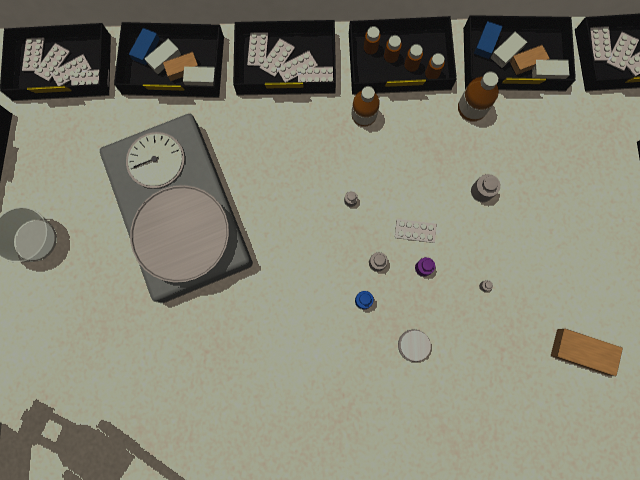

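View pics/scene.png

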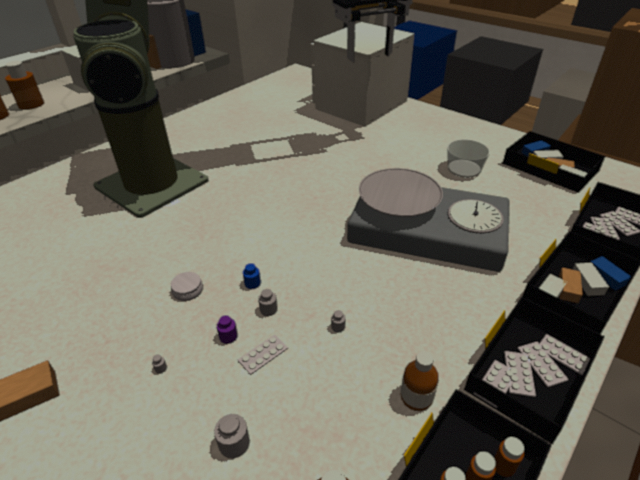

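The top view shows four steel weights: (488,187), (379,262), (351,199) and (487,286). By size order they are the 500, 200, 100 and 50 g. The blue (365,300) and purple (426,267) ones are look-alikes. The pan is at (180,234) with the dial at (155,160). So the 200 g should be (379,262) and the 100 g (351,199), which I'll measure and confirm in a crop.

Run:
```python
from h import *
d=np.load("c.npz"); c=[d[f"arr_{i}"] for i in range(8)]
A=c[:4];B=c[4:]
im=A[0]
save("crop.png",cv2.resize(im[170:320,330:510],None,fx=4,fy=4,interpolation=cv2.INTER_CUBIC))
hsv=cv2.cvtColor(im,cv2.COLOR_RGB2HSV)
print("bg",hsv[320,300],"steel",hsv[262,379],hsv[187,488],"pan",hsv[234,180])
def tri(ua,ub):
    o=[];D=[]
    for (I,K,R,t),u in((A,ua),(B,ub)):
        o.append(-R.T@t);v=R.T@np.linalg.solve(K,[*u,1]);D.append(v/np.linalg.norm(v))
    s=np.linalg.lstsq(np.c_[D[0],-D[1]],o[1]-o[0],rcond=None)[0]
    p,q=o[0]+s[0]*D[0],o[1]+s[1]*D[1];return (p+q)/2,np.linalg.norm(p-q)
for n,ua,h,ub in(("200",(379,260),43,(268,295)),("100",(351,197),35,(338,316)),("500",(489,184),58,(231,424)),("50",(487,285),28,(158,358)),("blue",(365,298),43,(251,269)),("purp",(427,265),43,(227,322))):
    print(n,ray(*A[1:],ua,h).round(1),ray(*B[1:],ub,h).round(1),tri(ua,ub)[0].round(1))
P=ray(*A[1:],(180,234),87);print("pan",P,ray(*B[1:],(401,192),87),"dial",ray(*A[1:],(155,160),57))
print("bottle",ray(*A[1:],(366,122),0),"lego",ray(*A[1:],(416,231),10))
# body widths
for n,x,y in(("200",379,262),("100",351,199),("500",487,187),("50",487,286)):
    w=im[y-16:y+17,x-16:x+17].astype(int); print(n); 
    sat=cv2.cvtColor(w.astype(np.uint8),cv2.COLOR_RGB2LAB).astype(int)
    bg=np.median(sat.reshape(-1,3),0); m=(abs(sat-bg)[...,1:].sum(2)>6)|(abs(sat-bg)[...,0]>40)
    k,l,st,ce=cv2.connectedComponentsWithStats(m.astype(np.uint8)); i=1+st[1:,4].argmax(); print(st[i],ce[i]+[x-16,y-16])
```

```text
bg [ 34  32 166] steel [ 15  37 137] [ 15  38 133] pan [ 16  38 142]
200 [ 489.  -104.7   43. ] [ 498.6 -108.1   43. ] [ 491.4 -104.3   34.6]
100 [604.  -59.9  35. ] [611.5 -65.4  35. ] [606.7 -60.   26.4]
500 [ 617.2 -296.9   58. ] [ 628.4 -301.7   58. ] [ 621.5 -299.6   46.3]
50 [ 445.7 -290.2   28. ] [ 450.7 -292.1   28. ] [ 446.5 -291.2   23.2]
blue [424.2 -78.9  43. ] [431.8 -82.9  43. ] [425.3 -78.9  35.9]
purp [ 479.4 -186.2   43. ] [ 489.4 -188.7   43. ] [ 481.8 -186.3   34.6]
pan [529.71612207 228.71809325  87.        ] [539.01285829 224.26071309  87.        ] dial [670.75255491 286.55726476  57.        ]
bottle [760.57022091 -93.85633675   0.        ] lego [ 546.10106052 -176.38676143   10.        ]
200
[  6   6  21  23 353] [379.04815864 262.98300283]
100
[  9   9  16  17 216] [351.43055556 200.11111111]
500
[  0   0  33  33 564] [485.45035461 187.25      ]
50
[  8  10  14  13 139] [485.68345324 286.12230216]
```

View pics/crop.png

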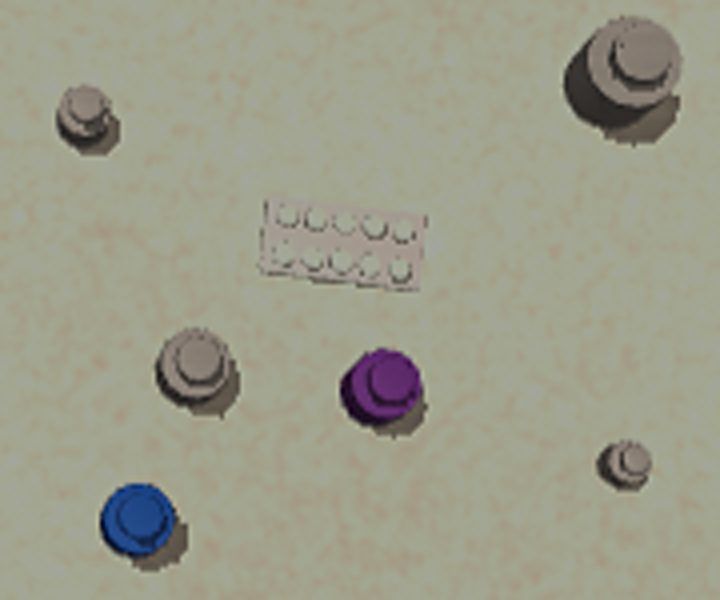

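The crop confirms it. The steel weight at crop (197,360), about 31 mm across, is the 200 g, and the one at crop (85,112), about 24 mm, is the 100 g. The larger one top right is the 500 g and the smallest one right is the 50 g. Next I hover over the 200 g.

```bash
cat >> h.py <<'E'
def to(x,y,z):
    s=telemetry.observe(); R=Ro.from_quat(s["ee_rot"])
    print("slide",R.inv().apply(np.array([x,y,z])-s["eef_pos"]).round(1),"dist",np.linalg.norm(np.array([x,y,z])-s["eef_pos"]).round(),"pos",s["eef_pos"].round(1),"rot",R.as_matrix()[:,1].round(3),"z",R.as_matrix()[:,2].round(3),"t",s["time"],"w",round(s["gripper_width"],1),"F",s["wrist_force"].round(2))
E
python3 -m inch '[{"slide":[-30,-28,0]},{"slide":[-70,-66,0]},{"slide":[-112,-106,0]},{"slide":[-154,-146,0]},{"slide":[-196,-186,0]},{"slide":[-238,-226,0]},{"slide":[-280,-265,0]},{"slide":[-322,-304,0]}]' 60
python3 -m inch '[{"slide":[-40,-38,10]},{"slide":[-80,-76,20]},{"slide":[-115,-108,30]},{"slide":[-145,-137,40]},{"slide":[-166,-157,40]},{"slide":[-166,-157,40]},{"slide":[-166,-157,40]}]'
python3 - <<'E'
from h import *
to(490,-105,150)
c=cam("wrist"); save("w1.png",c[0]); np.savez("w1.npz",*c)
for X in((490,-105,43),(490,-105,0),(425,-79,43)): print(proj(*c[1:],X))
E
```

```text
slide [-488.3 -461.    69.2] dist 675.0 pos [243.9 519.9 218.4] rot [ 0.425  0.905 -0.002] z [-0.001 -0.002 -1.   ] t 0.1 w 93.7 F [0.6  0.   0.12]
[-55.98870624 606.15055419]
[-25.59765907 568.20599026]
[-73.50262373 563.40681329]$[0]: bad value
$[0]: bad value
```

View pics/w1.png

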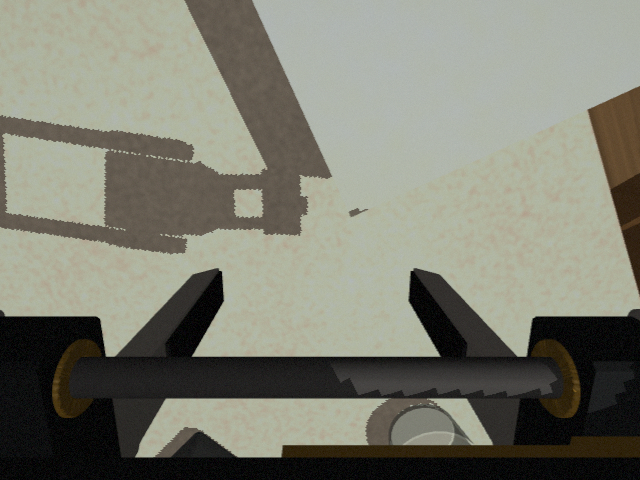

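The rows were refused because they need delta_rot, so this picture still shows the start pose: fingers at (200,290) and (430,290), with no weights in view. I'll resend with delta_rot.

```bash
python3 -m inch '[{"slide":[-30,-28,0],"delta_rot":[0,0,0]},{"slide":[-70,-66,0],"delta_rot":[0,0,0]},{"slide":[-112,-106,0],"delta_rot":[0,0,0]},{"slide":[-154,-146,0],"delta_rot":[0,0,0]},{"slide":[-196,-186,0],"delta_rot":[0,0,0]},{"slide":[-238,-226,0],"delta_rot":[0,0,0]},{"slide":[-280,-265,0],"delta_rot":[0,0,0]},{"slide":[-322,-304,0],"delta_rot":[0,0,0]}]' 60
python3 -m inch '[{"slide":[-40,-38,10],"delta_rot":[0,0,0]},{"slide":[-80,-76,20],"delta_rot":[0,0,0]},{"slide":[-115,-108,30],"delta_rot":[0,0,0]},{"slide":[-145,-137,40],"delta_rot":[0,0,0]},{"slide":[-166,-157,40],"delta_rot":[0,0,0]},{"slide":[-166,-157,40],"delta_rot":[0,0,0]},{"slide":[-166,-157,40],"delta_rot":[0,0,0]}]'
python3 - <<'E'
from h import *
to(490,-105,150)
c=cam("wrist"); save("w2.png",c[0]); np.savez("w1.npz",*c)
for X in((490,-105,43),(490,-105,0),(425,-79,43)): print(proj(*c[1:],X))
E
```

```text
time: 1.15
eef_pos: [406.9, 106.8, 219.4]
ee_rot: [0.218, 0.976, 0.0, 0.0]
wrist_force: [0.3, 0.4, 0.5]
gripper_width: 59.9
finger_force: 0.0
time: 2.02
eef_pos: [489.7, -103.4, 179.1]
ee_rot: [0.218, 0.976, 0.0, -0.001]
wrist_force: [-0.6, 1.0, 0.7]
gripper_width: 59.9
finger_force: 0.0
slide [-1.  -1.4 29.1] dist 29.0 pos [ 489.7 -103.4  179.1] rot [0.425 0.905 0.   ] z [-0.001  0.001 -1.   ] t 2.025 w 59.9 F [-0.62  0.95  0.66]
[313.83109207 231.21709648]
[314.08930259 220.53079312]
[308.4187336  143.44653831]
```

View pics/w2.png

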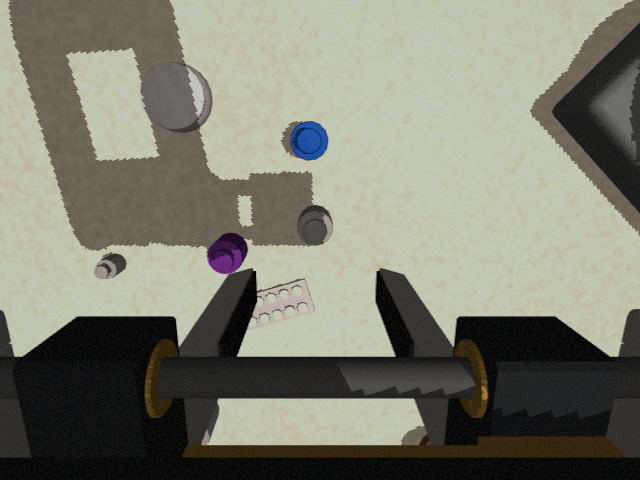

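The wrist view shows the 200 g knob at (314,231), exactly where predicted, and the blue look-alike at (309,141). I descend with the opening at 60, then close and lift.

```bash
python3 -m inch '[{"slide":[-1,-1.5,50],"delta_rot":[0,0,0]},{"slide":[-1,-1.5,100],"delta_rot":[0,0,0]},{"slide":[-1,-1.5,135],"delta_rot":[0,0,0]},{"slide":[-1,-1.5,150],"delta_rot":[0,0,0]},{"slide":[-1,-1.5,157],"delta_rot":[0,0,0]},{"slide":[-1,-1.5,161],"delta_rot":[0,0,0]},{"slide":[-1,-1.5,161],"delta_rot":[0,0,0]}]'
python3 - <<'E'
from h import *
to(490,-105,18)
E
python3 -m inch '[{"slide":[0,0,0],"delta_rot":[0,0,0]},{"slide":[0,0,0],"delta_rot":[0,0,0]},{"slide":[0,0,0],"delta_rot":[0,0,0]},{"slide":[0,0,0],"delta_rot":[0,0,0]},{"slide":[0,0,0],"delta_rot":[0,0,0]},{"slide":[0,0,0],"delta_rot":[0,0,0]}]' 26
```

```text
time: 2.95
eef_pos: [491.4, -106.2, 19.4]
ee_rot: [0.218, 0.976, -0.0, 0.001]
wrist_force: [0.6, 0.0, 0.4]
gripper_width: 59.9
finger_force: 0.0
slide [1.8 0.5 1.4] dist 2.0 pos [ 491.4 -106.2   19.4] rot [0.425 0.905 0.   ] z [ 0.002 -0.001 -1.   ] t 2.95 w 59.9 F [0.57 0.03 0.37]
time: 3.7
eef_pos: [490.7, -105.9, 18.7]
ee_rot: [0.218, 0.976, 0.0, 0.0]
wrist_force: [0.5, 0.8, 2.8]
gripper_width: 30.5
finger_force: 30.0
```

Gripped, with the opening at 30.5 mm. I lift it and carry it over the pan, aiming for its near/left half.

```bash
python3 -m inch '[{"slide":[0,0,-15],"delta_rot":[0,0,0]},{"slide":[0,0,-50],"delta_rot":[0,0,0]},{"slide":[0,0,-95],"delta_rot":[0,0,0]},{"slide":[8,19,-125],"delta_rot":[0,0,0]},{"slide":[22,52,-132],"delta_rot":[0,0,0]},{"slide":[40,95,-132],"delta_rot":[0,0,0]},{"slide":[60,142,-132],"delta_rot":[0,0,0]},{"slide":[80,189,-132],"delta_rot":[0,0,0]}]'
python3 -m inch '[{"slide":[18,44,0],"delta_rot":[0,0,0]},{"slide":[34,82,0],"delta_rot":[0,0,0]},{"slide":[46,111,0],"delta_rot":[0,0,0]},{"slide":[53,126,0],"delta_rot":[0,0,0]},{"slide":[55,131,0],"delta_rot":[0,0,0]},{"slide":[55,131,0],"delta_rot":[0,0,0]}]'
python3 - <<'E'
from h import *
to(504,241,106)
d=np.load("c.npz"); im,K,R,t=[d[f"arr_{i}"] for i in range(4)]
hsv=cv2.cvtColor(im,cv2.COLOR_RGB2HSV); m=cv2.inRange(hsv,(8,28,90),(24,50,200)); m[:, 260:]=0; m[:180]=0;m[300:]=0;m[:,:120]=0
m=cv2.morphologyEx(m,cv2.MORPH_OPEN,np.ones((5,5)))
c=max(cv2.findContours(m,0,1)[0],key=cv2.contourArea); e=cv2.fitEllipse(c); print(e,ray(K,R,t,e[0],87))
E
```

```text
time: 4.7
eef_pos: [497.9, 100.4, 150.9]
ee_rot: [0.218, 0.976, -0.0, 0.0]
wrist_force: [0.9, 0.3, -2.1]
gripper_width: 30.2
finger_force: 30.0
time: 5.45
eef_pos: [504.1, 240.5, 150.4]
ee_rot: [0.218, 0.976, -0.0, -0.0]
wrist_force: [-0.4, -0.2, -2.6]
gripper_width: 30.6
finger_force: 30.0
slide [ 0.4  0.5 44.4] dist 44.0 pos [504.1 240.5 150.4] rot [ 0.425  0.905 -0.001] z [-0.    -0.001 -1.   ] t 5.45 w 30.6 F [-0.45 -0.15 -2.63]
((180.5060272216797, 233.69448852539062), (91.66500091552734, 97.46028900146484), 43.20035934448242) [530.22452289 227.89146334  87.        ]
```

The pan-centre fit gives (530,228), so the target is good. I lower it slowly.

```bash
python3 -m inch '[{"slide":[0,0,15],"delta_rot":[0,0,0]},{"slide":[0,0,28],"delta_rot":[0,0,0]},{"slide":[0,0,36],"delta_rot":[0,0,0]},{"slide":[0,0,41],"delta_rot":[0,0,0]},{"slide":[0,0,43],"delta_rot":[0,0,0]},{"slide":[0,0,45],"delta_rot":[0,0,0]},{"slide":[0,0,46],"delta_rot":[0,0,0]},{"slide":[0,0,47],"delta_rot":[0,0,0]}]'
python3 -m inch '[{"slide":[0,0,1],"delta_rot":[0,0,0]},{"slide":[0,0,2],"delta_rot":[0,0,0]},{"slide":[0,0,3],"delta_rot":[0,0,0]},{"slide":[0,0,4],"delta_rot":[0,0,0]},{"slide":[0,0,4],"delta_rot":[0,0,0]},{"slide":[0,0,4],"delta_rot":[0,0,0]}]'
```

```text
time: 6.45
eef_pos: [504.4, 241.2, 103.7]
ee_rot: [0.218, 0.976, 0.0, 0.0]
wrist_force: [-0.4, -0.3, -1.8]
gripper_width: 30.6
finger_force: 30.0
time: 7.2
eef_pos: [504.4, 241.2, 99.6]
ee_rot: [0.218, 0.976, 0.0, 0.0]
wrist_force: [-0.1, -0.3, -1.0]
gripper_width: 30.3
finger_force: 30.0
```

Force is -1.0 N and rising, so the pan is taking about half the load. I go 2 mm lower, release and retreat.

```bash
python3 -m inch '[{"slide":[0,0,1],"delta_rot":[0,0,0]},{"slide":[0,0,2],"delta_rot":[0,0,0]},{"slide":[0,0,2],"delta_rot":[0,0,0]},{"slide":[0,0,2],"delta_rot":[0,0,0]}]'
python3 -m inch '[{"slide":[0,0,0],"delta_rot":[0,0,0]},{"slide":[0,0,0],"delta_rot":[0,0,0]},{"slide":[0,0,0],"delta_rot":[0,0,0]},{"slide":[0,0,0],"delta_rot":[0,0,0]},{"slide":[0,0,0],"delta_rot":[0,0,0]}]' 60
python3 -m inch '[{"slide":[0,0,-6],"delta_rot":[0,0,0]},{"slide":[0,0,-20],"delta_rot":[0,0,0]},{"slide":[0,0,-45],"delta_rot":[0,0,0]},{"slide":[0,0,-75],"delta_rot":[0,0,0]},{"slide":[0,0,-80],"delta_rot":[0,0,0]},{"slide":[0,0,-80],"delta_rot":[0,0,0]}]'
python3 - <<'E'
from h import *
to(604.5,-60,178)
E
```

```text
time: 7.7
eef_pos: [504.4, 241.2, 97.6]
ee_rot: [0.218, 0.976, 0.0, 0.0]
wrist_force: [0.3, 0.5, 0.7]
gripper_width: 30.3
finger_force: 30.0
time: 8.32
eef_pos: [504.2, 241.1, 97.4]
ee_rot: [0.218, 0.976, -0.0, -0.0]
wrist_force: [-0.1, 0.1, -0.2]
gripper_width: 60.1
finger_force: 0.0
time: 9.07
eef_pos: [504.4, 241.2, 177.8]
ee_rot: [0.218, 0.976, 0.0, 0.0]
wrist_force: [0.2, -0.6, -0.4]
gripper_width: 60.0
finger_force: 0.0
slide [-2.186e+02 -2.301e+02 -2.000e-01] dist 317.0 pos [504.4 241.2 177.8] rot [0.425 0.905 0.001] z [ 0.001  0.    -1.   ] t 9.075 w 60.0 F [ 0.22 -0.59 -0.42]
```

```bash
python3 -m inch '[{"slide":[-22,-23,0],"delta_rot":[0,0,0]},{"slide":[-60,-63,0],"delta_rot":[0,0,0]},{"slide":[-100,-105,0],"delta_rot":[0,0,0]},{"slide":[-140,-147,0],"delta_rot":[0,0,0]},{"slide":[-175,-184,0],"delta_rot":[0,0,0]},{"slide":[-203,-213,0],"delta_rot":[0,0,0]},{"slide":[-218.5,-230,0],"delta_rot":[0,0,0]},{"slide":[-218.5,-230,0],"delta_rot":[0,0,0]}]'
python3 - <<'E'
from h import *
to(604.5,-60,18)
c=cam("wrist"); t=cam("top"); 
p=proj(*c[1:],(604.5,-60,35));print(p)
x,y=p.round().astype(int)
a=cv2.resize(c[0][y-60:y+60,x-60:x+60],(480,480)); b=cv2.resize(t[0][120:310,80:270],(480,480)); 
im=np.hstack([a,b])[...]; save("w3.png",cv2.resize(im,(800,400)))
E
```

```text
time: 10.07
eef_pos: [603.8, -60.6, 176.2]
ee_rot: [0.219, 0.976, 0.0, -0.001]
wrist_force: [-0.5, 0.3, -0.7]
gripper_width: 59.7
finger_force: 0.0
slide [ -0.7   0.9 158.2] dist 158.0 pos [603.8 -60.6 176.2] rot [ 0.427  0.904 -0.   ] z [-0.002  0.001 -1.   ] t 10.075 w 59.7 F [-0.52  0.34 -0.7 ]
[316.58168277 229.15663231]
```

View pics/w3.png

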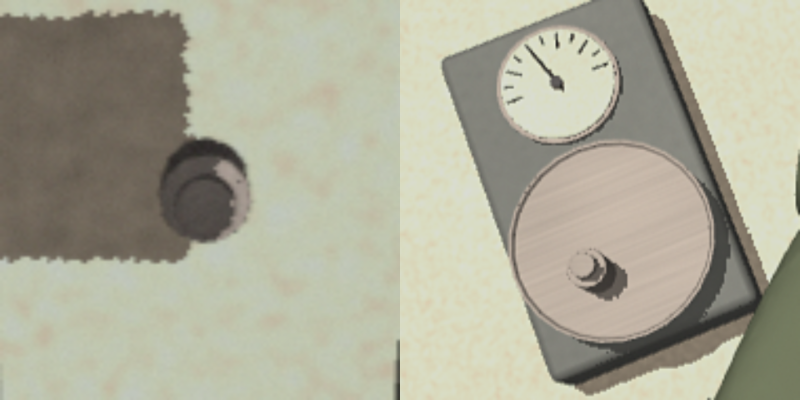

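The left crop shows the 100 g knob at (206,207), within 1.5 mm of the prediction. The right crop shows the 200 g upright in the pan at (587,268) with the needle at 200 g. Now I descend and grasp the 100 g.

```bash
python3 -m inch '[{"slide":[-1,1,50],"delta_rot":[0,0,0]},{"slide":[-1,1,100],"delta_rot":[0,0,0]},{"slide":[-1,1,135],"delta_rot":[0,0,0]},{"slide":[-1,1,150],"delta_rot":[0,0,0]},{"slide":[-1,1,156],"delta_rot":[0,0,0]},{"slide":[-1,1,159],"delta_rot":[0,0,0]},{"slide":[-1,1,159],"delta_rot":[0,0,0]}]'
python3 -m inch '[{"slide":[0,0,0],"delta_rot":[0,0,0]},{"slide":[0,0,0],"delta_rot":[0,0,0]},{"slide":[0,0,0],"delta_rot":[0,0,0]},{"slide":[0,0,0],"delta_rot":[0,0,0]},{"slide":[0,0,0],"delta_rot":[0,0,0]},{"slide":[0,0,0],"delta_rot":[0,0,0]}]' 19
python3 - <<'E'
from h import *
to(557,215,150)
E
```

```text
time: 11.05
eef_pos: [606.8, -59.6, 19.8]
ee_rot: [0.218, 0.976, -0.0, 0.001]
wrist_force: [-0.1, -0.5, -0.4]
gripper_width: 59.8
finger_force: 0.0
time: 11.8
eef_pos: [605.7, -59.5, 18.5]
ee_rot: [0.218, 0.976, -0.0, 0.0]
wrist_force: [-0.4, 0.3, 0.7]
gripper_width: 23.2
finger_force: 30.0
slide [ 160.7  227.8 -131.5] dist 308.0 pos [605.7 -59.5  18.5] rot [ 0.425  0.905 -0.   ] z [ 0. -0. -1.] t 11.8 w 23.2 F [-0.38  0.3   0.7 ]
```

```bash
python3 -m inch '[{"slide":[0,0,-15],"delta_rot":[0,0,0]},{"slide":[0,0,-50],"delta_rot":[0,0,0]},{"slide":[0,0,-95],"delta_rot":[0,0,0]},{"slide":[10,14,-125],"delta_rot":[0,0,0]},{"slide":[30,43,-131.5],"delta_rot":[0,0,0]},{"slide":[58,82,-131.5],"delta_rot":[0,0,0]},{"slide":[88,125,-131.5],"delta_rot":[0,0,0]},{"slide":[115,163,-131.5],"delta_rot":[0,0,0]}]'
python3 -m inch '[{"slide":[22,31,0],"delta_rot":[0,0,0]},{"slide":[36,51,0],"delta_rot":[0,0,0]},{"slide":[44,62,0],"delta_rot":[0,0,0]},{"slide":[46,65,0],"delta_rot":[0,0,0]},{"slide":[46,65,0],"delta_rot":[0,0,0]},{"slide":[46,65,0],"delta_rot":[0,0,0]}]'
python3 - <<'E'
from h import *
to(557,215,98.5)
E
```

```text
time: 12.8
eef_pos: [570.4, 138.6, 151.0]
ee_rot: [0.218, 0.976, 0.0, 0.0]
wrist_force: [0.1, 1.1, -1.0]
gripper_width: 23.3
finger_force: 30.0
time: 13.55
eef_pos: [557.0, 214.4, 149.9]
ee_rot: [0.218, 0.976, -0.0, -0.0]
wrist_force: [-0.1, 0.3, -0.9]
gripper_width: 23.6
finger_force: 30.0
slide [ 0.3  0.6 51.4] dist 51.0 pos [557.  214.4 149.9] rot [ 0.426  0.905 -0.   ] z [-0. -0. -1.] t 13.55 w 23.6 F [-0.07  0.25 -0.88]
```

```bash
python3 -m inch '[{"slide":[0,0,15],"delta_rot":[0,0,0]},{"slide":[0,0,29],"delta_rot":[0,0,0]},{"slide":[0,0,40],"delta_rot":[0,0,0]},{"slide":[0,0,46],"delta_rot":[0,0,0]},{"slide":[0,0,49],"delta_rot":[0,0,0]},{"slide":[0,0,51],"delta_rot":[0,0,0]},{"slide":[0,0,52],"delta_rot":[0,0,0]},{"slide":[0,0,53],"delta_rot":[0,0,0]}]'
python3 -m inch '[{"slide":[0,0,1],"delta_rot":[0,0,0]},{"slide":[0,0,2],"delta_rot":[0,0,0]},{"slide":[0,0,2],"delta_rot":[0,0,0]},{"slide":[0,0,2],"delta_rot":[0,0,0]}]'
```

```text
time: 14.55
eef_pos: [557.1, 215.5, 97.3]
ee_rot: [0.218, 0.976, 0.0, 0.0]
wrist_force: [-0.4, -0.5, 0.0]
gripper_width: 23.1
finger_force: 30.0
time: 15.05
eef_pos: [556.9, 215.4, 95.1]
ee_rot: [0.218, 0.976, 0.0, 0.0]
wrist_force: [1.0, 0.3, 0.1]
gripper_width: 23.4
finger_force: 30.0
```

The load is now on the pan, so I release and retreat.

```bash
python3 -m inch '[{"slide":[0,0,0],"delta_rot":[0,0,0]},{"slide":[0,0,0],"delta_rot":[0,0,0]},{"slide":[0,0,0],"delta_rot":[0,0,0]},{"slide":[0,0,0],"delta_rot":[0,0,0]},{"slide":[0,0,0],"delta_rot":[0,0,0]}]' 56
python3 -m inch '[{"slide":[0,0,-6],"delta_rot":[0,0,0]},{"slide":[0,0,-20],"delta_rot":[0,0,0]},{"slide":[0,0,-50],"delta_rot":[0,0,0]},{"slide":[0,0,-85],"delta_rot":[0,0,0]},{"slide":[-20,-40,-110],"delta_rot":[0,0,0]},{"slide":[-42,-85,-110],"delta_rot":[0,0,0]},{"slide":[-66,-130,-110],"delta_rot":[0,0,0]},{"slide":[-88,-175,-110],"delta_rot":[0,0,0]}]'
python3 -m inch '[{"slide":[-20,-40,0],"delta_rot":[0,0,0]},{"slide":[-40,-80,0],"delta_rot":[0,0,0]},{"slide":[-50,-100,0],"delta_rot":[0,0,0]},{"slide":[-50,-100,0],"delta_rot":[0,0,0]},{"slide":[-50,-100,0],"delta_rot":[0,0,0]}]'
python3 - <<'E'
from h import *
t=cam("top"); save("end.png",cv2.resize(t[0][110:310,70:270],(600,600)))
E
```

```text
time: 15.68
eef_pos: [556.8, 215.4, 94.9]
ee_rot: [0.218, 0.976, 0.0, -0.0]
wrist_force: [-0.3, 0.4, -0.1]
gripper_width: 56.0
finger_force: 0.0
time: 16.68
eef_pos: [562.6, 18.0, 206.7]
ee_rot: [0.217, 0.976, 0.0, 0.001]
wrist_force: [0.8, 0.2, 0.3]
gripper_width: 56.0
finger_force: 0.0
time: 17.3
eef_pos: [565.0, -91.4, 205.6]
ee_rot: [0.217, 0.976, 0.0, 0.0]
wrist_force: [0.1, 0.0, 0.3]
gripper_width: 55.7
finger_force: 0.0
```

View pics/end.png

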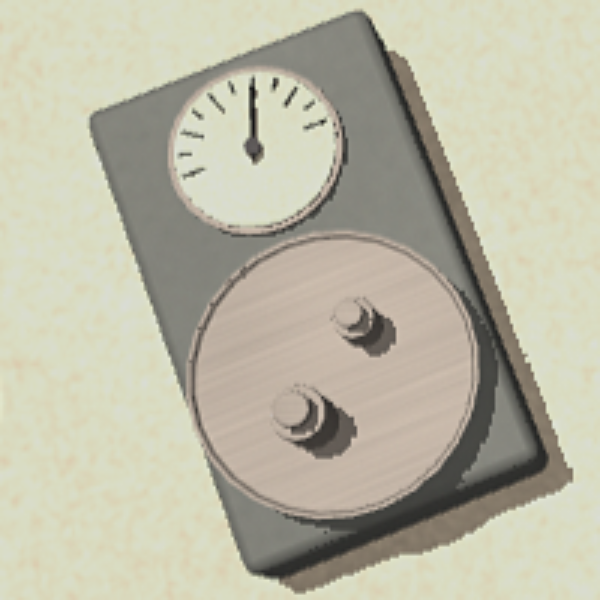

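Both weights stand upright on the pan, at (300,412) and (353,320), and the needle at (253,85) points to 300 g.

```bash
python3 -c "
from bench import workorder; print(workorder.sign_off())"
```

```text
the job is handed in; nothing more can be done
None
```

The 200 g and then the 100 g check weight were set gently on the pan, upright and with nothing else on it; the scale reads 300 g, the robot is clear, and I handed the job in at about 17 s (no verdict came back).

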